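# Switch off the supply box with its key and snap the cap onto the bare terminal

## Robot

A 7-joint arm with a two-finger parallel gripper is mounted at the origin on a cart in front of the work surface, level with it; the furniture and walls round the work are solid. World frame = base frame: x ahead of the robot, y to its left, z up, the work surface at z = 0. Lengths are in m, angles in rad, forces in N, time in s.
With the tool pointing down it reaches from about 0.4 to 0.85 m from the base axis. Payload 6.9 kg.
Tool frame: the origin (TCP) lies on the centre line of the jaws, within the pads' length; the fingertips stand bot.finger_overhang ahead of it and the grasp point (between the pads) lies 2 mm behind it (bot.finger_overhang is the distance from the TCP to the fingertips, in m); z points along the fingers, y is the line along which they close (so a half turn about z gives the same grasp; the last joint's range is limited). The gripper opens to 85 mm and grips with 20 to 120 N. Pads are 22 mm wide; open, the fingers measure 114 mm over their backs; the gripper's body (76 mm by 85 mm) begins 54 mm behind the grasp point. The pads swing forward as they close: fully open they stand 13 mm farther back than shut.
Start: joints at [1.405, 0.507, -0.238, 1.5, 0.126, 1.149, -0.155], TCP at [0.168, -0.602, 0.248] pointing down, gripper open.
Joint ranges: [-3.08, 3.08], [-0.24, 2.05], [-1.43, 1.35], [0, 2.5], [-1.52, 4.66], [0.17, 1.96], [-2.89, 2.89]. Speed limits (rad/s): [2.39, 2.39, 3.14, 3.14, 3.14, 3.14, 3.14].

## Interface

Orientations are given as a unit quaternion [w, x, y, z].
In Python, from rig import bot gives the robot as it stands.
- The arm moves only by the tool send_rows, never from a script. Its argument "deltas" is a list that holds one entry, the list of rows, each a list of 5 numbers: the shift along the tool's x, y, z in m, then the turn about the tool's z in rad, then the finger opening in m, from 0 to 0.0854. In form: [[[tx, ty, tz, turn, hand], ...]]. A call has 1 to 20 rows; each row shifts and turns the commanded pose from where the row before left it, along the tool's axes as they then stand; what a row does not reach is not made up. A row lasts 1/8 s, in which the tool goes at most 62.5 mm and 10.7 degrees, less where a joint would pass 70% of its speed; a pose out of reach is approached as far as the arm can. A call with a gripper value outside its range is refused whole. The fingers move at their own pace and stop on an object; the grip force is fixed at half the most. Time passes only in rows, so rows that do not move let the fingers close. It gives the time, the measured TCP pose, the force, the opening and the grip force at its end, in the units of the state.
- bot.read_state(): the state, without advancing time (a new reading comes with each control period).
- bot.snapshot(name): name is "side" or "top"; returns a dict with "image" (420x560x3 uint8, red, green, blue), "mtx" (3x3 intrinsics, pixels), "k1" (the pictures are not rectified: a ray, as slopes to the right and down, at radius r is drawn at 1 + k1 r^2 times it, then the intrinsics apply), "rvec" (rotation vector, rad) and "tvec" (3), from world to camera coordinates, as OpenCV has them. Camera axes: x right, y down, z forward; pixel columns grow to the right and rows downward; lengths in m; the calibration is good to about 2 mm. A picture is of the moment at which its call begins. There is no depth.
- bot.job_done(): hands the job in; it is judged then, once.
The state is a dict: "clock": time; "joint_pos": joint angles; "joint_vel": joint speeds; "tau": joint torques, N m; "tcp_pos": TCP position; "tool_rot": TCP orientation; "contact_force": force on the tool from outside, world axes, zero at the start; "ft_torque": the same for the moment, N m; "grip_width": finger opening in m; "grasp_force": force on a finger pad.
Only numpy, scipy, OpenCV 4.12 (cv2) and the standard library are available. Lean on these libraries where they do the work, as an engineer would, in place of code of your own. Each camera call takes 0.05 s, during which the arm holds its last target. There are 200 camera calls.

## Task

Make the grey standby supply box safe: take the yellow key from its wooden stand, push it fully into the key switch, turn it clockwise (seen from above) to the stop, about 80 degrees, and leave it in there. Only then press the red cap, open end down, onto the brass terminal stud until it clicks and sits right down on the black flange, and go on pressing: the program finishes with the gripper still pushing the cap firmly down (more than 3 N). Do not disturb the mouse, marker, blue fuse packet or padlock.

Things in the scene. Friction and masses are not known exactly. Their poses are not given: they have to be found in the camera images.
- supply_box: Grey metal box fixed to the desk, 110 (x) x 200 (y) x 50 (z) mm, black seam line. Origin: centre of its underside, z up. On its top: the key switch, a steel slot in an aluminium bezel (50 mm across, 2 mm high), 52 mm from the centre towards +y; and the brass terminal stud on a black flange, 52 mm from the centre towards -y.
- key_slot (a point): Mouth of the key slot, centre, on the flat top of the turning steel cylinder, level with the box top (50 mm above the desk). z up, turns with the cylinder. The slot is 7.2 mm (its x) by 17 mm (its y), 26 mm deep, mouth bevelled by 2.5 mm all round.
- key_switch (a joint): Turn of the key cylinder in rad: 0 = slot's long side along the box's y, grows clockwise seen from above, stop at 1.4 (off). Starts between 0 and 0.3. Light friction (0.06 N m), stays where it is left. The blade has about 0.15 rad of play in the slot.
- flange: Black plastic flange on the box (50 mm across, 3 mm thick, top 53 mm above the desk) at the foot of the brass terminal stud. Origin: centre of its top face, z up along the stud. The stud is 19 mm thick and stands 30 mm above the origin; its top 8 mm taper to 8 mm across.
- snap_balls (a point): Stud axis, 8.5 mm above the flange, at the centres of four spring-loaded steel balls that stick out of the stud to 28 mm across. The cap's lip meets them when its rim is about 12 mm above the flange and is pushed past with about 6 to 12 N; then the force drops (click), the balls draw the cap on down, and its rim comes to sit on the flange.
- key_stand: Wooden block 56 x 56 x 30 mm fixed to the desk with a 24 mm deep slot (long side along its y) that holds the key upright. Origin: centre of its underside, z up.
- key: Loose key, 40 g, upright in the stand. Origin: on its axis at the underside of its steel collar (at the start 30 mm above the desk), z up. Above: collar 20 mm across, 4 mm high, then a flat yellow grip 10 mm thick (x), 26 mm wide (y), 34 mm high. Below: blade 5 (x) by 14 mm (y), 20 mm long, the last 4 mm narrower. Alike when turned half round. Fully in: origin at the slot's mouth.
- cap: Loose round red plastic cap with small ribs, 38 mm across, 40 mm tall, about 40 g, standing open end down on the desk. Origin: centre of its open rim (underside), z up through the closed top (5 mm thick). Inner lip at the rim: opening 24 mm across, 4 mm high; above it the bore is 30 mm across. Fully on: the rim rests on the flange, origin at the flange's origin.
- mouse: Black computer mouse, 112 x 64 x 38 mm, bystander. Origin: centre of its underside.
- marker: White marker pen with blue cap, 18 x 138 x 19 mm, bystander. Origin: centre of its underside.
- fuse_packet: Small blue packet, 35 x 50 x 26 mm, bystander. Origin: centre of its underside.
- padlock: Brass padlock lying flat, 64 x 42 x 16 mm, bystander. Origin: centre of its underside.
Not all that is in view belongs to the job. Of the things that look like the cap, take the one that is farthest to the robot's left at the start.

How it is judged:
On the way, in this order (a step that is already met when the one before it is completed fails the run):
1. the key is fully in the key switch (horizontal distance between key and key_slot below 0.004 m and z of key in the frame of key_slot below 0.003 m and angle between the z axis of key and the z axis of key_slot, either way round below 0.15 rad), for 0.1 s.
2. the switch is turned off with the key in it (all of step 1 and value of joint key_switch above 1.1 rad), for 0.1 s.
3. the cap has snapped onto the stud, down to the flange (horizontal distance between cap and flange below 0.004 m and z of cap in the frame of flange below 0.002 m and angle between the z axis of cap and the z axis of flange, either way round below 0.1 rad), for 0.2 s.
At the end, for the whole second after the job is handed in: The key stands fully in the switch (within 3 mm of depth, 4 mm sideways), let go of, the switch is turned past 1.1 rad; the cap is on the stud with its rim within 2 mm of the flange, upright and centred, and the gripper still touches it and presses it onto the flange with more than 3 N (all of step 2 and all of step 3 and contact force between cap and flange above 3 N and contact force between the fingers and cap above 2 N and contact force between the fingers and key below 0.1 N); the arm keeps its last pose, push and grip.
It fails at once if the mouse is pushed more than 30 mm from its place (distance of mouse from where it was at the start of the episode above 0.03 m).
It fails at once if the marker is pushed more than 30 mm from its place (distance of marker from where it was at the start of the episode above 0.03 m).
It fails at once if the fuse packet is pushed more than 30 mm from its place (distance of fuse_packet from where it was at the start of the episode above 0.03 m).
It fails at once if the padlock is pushed more than 30 mm from its place (distance of padlock from where it was at the start of the episode above 0.03 m).
It also fails if it takes over 58 s, if anything falls off the work surface, if the arm or the gripper's body presses on something with over 40 N, if the wrist force passes 120 N, or if a joint passes its speed limit or range.

## Working session

There is one attempt and no reset: what is moved stays moved. The work goes in short steps, Python scripts to look and compute and a tool call to move; the robot and the scene stay as the last step left them, time stands still between calls to the robot, and variables do not carry over. Pictures are saved under pics/ and viewed, at most 10 in all, crops included, and the job is handed in when it is done.

Besides the shell and the picture viewer there is one more tool, called after "Call:" as name([rows], argument=value, ...), one row to a line, values as JSON. send_rows: Moves the arm, as the interface text tells. Its arguments: {"type":"object","properties":{"deltas":{"type":"array"}},"required":["deltas"]}

```bash
mkdir -p pics; ls; cat > h.py <<'E'
import numpy as np, cv2, json
from rig import bot
def snap(n,f):
    s=bot.snapshot(n); cv2.imwrite('pics/'+f,cv2.cvtColor(np.asarray(s['image']),cv2.COLOR_RGB2BGR))
    np.savez('pics/'+f+'.npz',**{k:np.asarray(s[k]) for k in s}); return s
def load(f): return dict(np.load('pics/'+f+'.npz'))
def ray(s,uv):
    K=np.asarray(s['mtx']);k1=float(s['k1']);R=cv2.Rodrigues(np.asarray(s['rvec'],float))[0];t=np.asarray(s['tvec'],float).ravel()
    p=cv2.undistortPoints(np.array([[uv]],float),K,np.array([k1,0,0,0.]))[0,0]
    return -R.T@t, R.T@np.array([p[0],p[1],1])
def onz(s,uv,z):
    o,d=ray(s,uv); return o+d*(z-o[2])/d[2]
def proj(s,P):
    return cv2.projectPoints(np.array(P,float).reshape(-1,3),np.asarray(s['rvec'],float),np.asarray(s['tvec'],float),np.asarray(s['mtx']),np.array([float(s['k1']),0,0,0.]))[0][:,0]
E
python3 - <<'E'
from h import *
a=snap('top','top0.png');b=snap('side','side0.png')
print(a['mtx'],a['k1'],ray(a,(280,210)),ray(b,(280,210)))
s=bot.read_state();print(s,bot.finger_overhang)
i=np.hstack([a['image'],b['image']])
E
```

```text
pics
[[473.17691023   0.         276.1938068 ]
 [  0.         473.17691023 205.96910984]
 [  0.           0.           1.        ]] -0.03483010010522225 (array([ 0.33029562, -0.11779524,  1.10201658]), array([ 0.20954652, -0.01526749, -0.97774968])) (array([ 0.55624065, -0.78609813,  0.60223219]), array([ 0.01803849,  0.7783448 , -0.6280667 ]))
{'clock': 0.1, 'joint_pos': array([ 1.40446791,  0.50823449, -0.23749951,  1.50104889,  0.12567995,
        1.14886013, -0.15481099]), 'joint_vel': array([ 0.00034205, -0.00278354, -0.00043247, -0.00152428, -0.00179493,
        0.00125686,  0.00067587]), 'tau': array([-7.14671885e-03, -6.21837473e+01, -2.19489567e+00, -2.50204021e+01,
        1.26629008e-02,  7.80700240e-03, -4.98437396e-05]), 'tcp_pos': array([ 0.16761679, -0.60166978,  0.24752189]), 'tool_rot': array([-7.74745155e-04,  9.90779847e-01,  1.35479444e-01, -1.18085526e-04]), 'contact_force': array([-0.10553197,  0.08742524, -0.07180141]), 'ft_torque': array([ 0.03170335, -0.05665566, -0.00580142]), 'grasp_force': 0.0, 'grip_width': 0.08562375454689825} 0.017
```

View pics/top0.png

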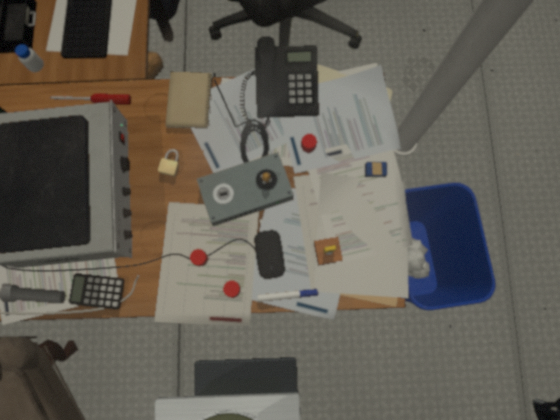

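View pics/side0.png

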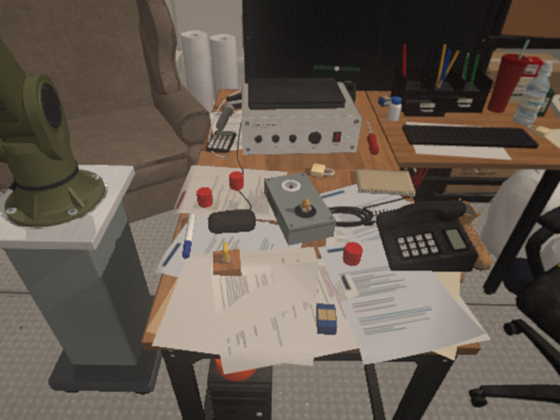

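The top view shows the box at (246,188), with the slot bezel at (223,193) and the stud at (266,180). The stand and key are at (328,250), and the red caps at (198,257), (232,289) and (309,142). The leftmost cap is the one at (198,257). Next I'll measure these.

```bash
python3 - <<'E'
from h import *
for f in ('top0.png','side0.png'):
    s=load(f); im=s['image']; hsv=cv2.cvtColor(im,cv2.COLOR_RGB2HSV)
    H,S,V=cv2.split(hsv)
    red=(((H<6)|(H>172))&(S>150)&(V>70)).astype(np.uint8)
    yel=((H>18)&(H<32)&(S>150)&(V>110)).astype(np.uint8)
    wood=((H>=6)&(H<18)&(S>110)).astype(np.uint8)
    brass=((H>=8)&(H<30)&(S>90)).astype(np.uint8)
    for nm,m,zz in (('red',red,.04),('yel',yel,.06)):
        n,l,st,c=cv2.connectedComponentsWithStats(m)
        for i in range(1,n):
            if st[i,4]>15: print(f,nm,st[i],c[i].round(1),onz(s,c[i],zz).round(4))
a=load('top0.png');b=load('side0.png')
def crop(s,x,y,w,h,W=400,Hh=300):
    return cv2.resize(cv2.cvtColor(s['image'][y:y+h,x:x+w],cv2.COLOR_RGB2BGR),(W,Hh),interpolation=cv2.INTER_CUBIC)
g=np.vstack([np.hstack([crop(a,192,142,112,84),crop(a,300,225,56,42)]),np.hstack([crop(b,256,166,96,72),crop(b,198,232,56,42)])])
cv2.imwrite('pics/crop0.png',g)
E
```

```text
top0.png red [ 91  94  39  10 289] [110.5  98.1] [0.851  0.2688 0.04  ]
top0.png red [302 135  14  14 149] [308.5 141.5] [ 0.7219 -0.208   0.04  ]
top0.png red [190 250  16  15 179] [198.  257.1] [0.4559 0.0538 0.04  ]
top0.png red [224 281  15  16 180] [231.2 288.6] [ 0.3836 -0.02    0.04  ]
top0.png yel [324 245  12   6  52] [329.8 247.8] [ 0.4644 -0.2411  0.06  ]
side0.png red [403  44   3  32  86] [404.1  60.3] [1.1363 0.9973 0.04  ]
side0.png red [496  54  47  58 545] [517.7  74.9] [1.5649 0.8281 0.04  ]
side0.png red [335 134   5   7  23] [336.8 136.8] [0.7466 0.2689 0.04  ]
side0.png red [368 134  11  20 146] [372.8 143.7] [0.8483 0.2294 0.04  ]
side0.png red [414 168  14  20  77] [419.4 177.4] [0.9361 0.0545 0.04  ]
side0.png red [230 172  13  18 207] [236.1 180.1] [0.4605 0.0298 0.04  ]
side0.png red [197 188  15  19 236] [204.3 196.8] [ 0.3897 -0.0428  0.04  ]
side0.png red [345 243  17  22 253] [353.6 252.2] [ 0.7225 -0.2232  0.04  ]
side0.png red [215 359  40  22 209] [233.4 372.3] [ 0.4996 -0.4852  0.04  ]
side0.png yel [440  46   6  26  36] [442.3  57.7] [1.295  0.9756 0.06  ]
side0.png yel [224 243   5  18  58] [225.6 251.4] [ 0.4639 -0.2466  0.06  ]
```

View pics/crop0.png

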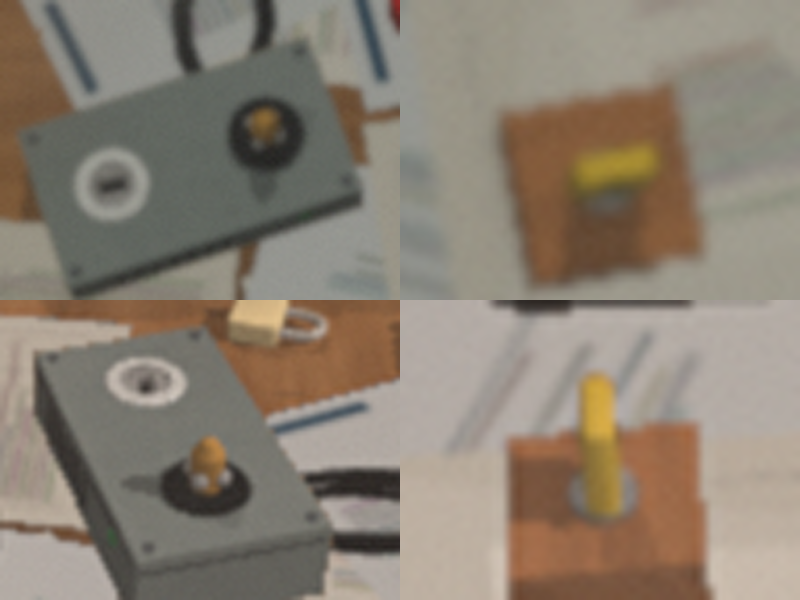

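The crops show the slot at top-view crop (113,185), tilted about 12° from image horizontal. The flange is at crop (266,134), and the yellow grip spans (575..655, 165) on the brown stand. Now exact numbers.

```bash
cat >> h.py <<'E'
def tri(s1,u1,s2,u2):
    o1,d1=ray(s1,u1);o2,d2=ray(s2,u2)
    A=np.stack([d1,-d2],1);t=np.linalg.lstsq(A,o2-o1,rcond=None)[0]
    p,q=o1+t[0]*d1,o2+t[1]*d2; return (p+q)/2,np.linalg.norm(p-q)
def comps(m,x0,y0,x1,y1,amin=15):
    z=np.zeros(m.shape,np.uint8);z[y0:y1,x0:x1]=m[y0:y1,x0:x1]
    n,l,st,c=cv2.connectedComponentsWithStats(z)
    return [(st[i],c[i],(l==i).astype(np.uint8)) for i in range(1,n) if st[i,4]>amin]
E
python3 - <<'E'
from h import *
a=load('top0.png');b=load('side0.png')
def ell(m):
    c=max(cv2.findContours(m,cv2.RETR_EXTERNAL,cv2.CHAIN_APPROX_NONE)[0],key=cv2.contourArea)
    return cv2.fitEllipse(cv2.convexHull(c))
for s,n,bz,fl in ((a,'top',(208,178,238,208),(250,163,283,196)),(b,'side',(278,176,306,196),(290,192,324,222))):
    im=s['image'].astype(int);V=im.max(2)
    x0,y0,x1,y1=bz; print(n,'V',V[y0:y1:6,x0:x1:6].tolist())
    for th in (135,150):
      for st,c,m in comps(V>th,*bz,30):
        e=ell(m);print(n,'bezel',th,e,onz(s,e[0],.052).round(4))
    for th in (60,70):
      for st,c,m in comps(V<th,*fl,80):
        e=ell(m);print(n,'flange',th,st,e,onz(s,e[0],.053).round(4))
# slot orientation (top)
V=a['image'].max(2).astype(float);P=V[184:203,213:234]
print(P.astype(int)[3:16,3:18])
for st,c,m in comps(V<85,216,186,231,201,6):
    ys,xs=np.nonzero(m); w=np.array([onz(a,(x,y),.05)[:2] for x,y in zip(xs,ys)])
    e,v=np.linalg.eigh(np.cov(w.T));print('slot',w.mean(0),v[:,1],e,np.arctan2(*v[:,1][::-1]))
hsv=cv2.cvtColor(a['image'],cv2.COLOR_RGB2HSV);H,S,V2=cv2.split(hsv)
for st,c,m in comps((H>18)&(H<32)&(S>150)&(V2>110),318,238,342,256):
    ys,xs=np.nonzero(m); w=np.array([onz(a,(x,y),.068)[:2] for x,y in zip(xs,ys)])
    e,v=np.linalg.eigh(np.cov(w.T));print('key',w.mean(0),v[:,1],e**.5)
for st,c,m in comps((H<20)&(S>110),305,228,350,275,100):
    ct=cv2.findContours(m,0,2)[0][0];r=cv2.minAreaRect(ct);bx=cv2.boxPoints(r);print('stand',r);print([onz(a,p,.03).round(4).tolist() for p in bx])
V=a['image'].max(2);box=((S<70)&(V2>80)&(V2<140)).astype(np.uint8)
print('key tri',tri(a,(329.8,247.8),b,(225.6,251.4)))
# 3 caps
print('cap tri',tri(a,(198.,257.1),b,(236.1,180.1)))
E
```

```text
top V [[98, 99, 99, 99, 102], [100, 100, 135, 138, 102], [99, 144, 118, 107, 146], [103, 150, 98, 114, 138], [102, 105, 148, 141, 103]]
top bezel 135 ((222.87545776367188, 193.21084594726562), (18.960527420043945, 20.078977584838867), 79.21654510498047) [ 0.5991 -0.0049  0.052 ]
top bezel 150 ((222.90504455566406, 193.15151977539062), (17.16082191467285, 18.257429122924805), 59.66630172729492) [ 0.5992 -0.005   0.052 ]
top flange 60 [257 170  20  20 205] ((266.024169921875, 179.34576416015625), (19.56818962097168, 19.84255027770996), 72.50861358642578) [ 0.6283 -0.1046  0.053 ]
top flange 70 [256 169  21  22 262] ((265.9492492675781, 179.53419494628906), (20.588722229003906, 21.096940994262695), 20.06443214416504) [ 0.6279 -0.1044  0.053 ]
side V [[141, 122, 117, 115, 114], [120, 190, 130, 182, 115], [119, 181, 123, 189, 116], [117, 119, 120, 118, 120]]
side bezel 135 ((290.53070068359375, 185.21421813964844), (12.093145370483398, 19.6512451171875), 94.53826904296875) [ 0.5985 -0.0062  0.052 ]
side bezel 150 ((290.7501220703125, 185.23431396484375), (11.484679222106934, 18.6330852508
[... 1072 characters left out ...]
[158 151 140 129 121 122 121 123 123 126 132 141 148 155 154]
 [153 155 149 141 136 132 133 134 135 135 141 149 154 154 147]]
slot [ 0.598881   -0.00500221] [-0.23232434  0.97263837] [4.47769363e-06 2.20776395e-05] 1.805263060354464
key [ 0.4633355  -0.24020465] [-0.17005668  0.98543428] [0.00279471 0.00758026]
stand ((327.7170104980469, 250.49057006835938), (22.974637985229492, 23.34321403503418), 79.3803482055664)
[[0.4842, -0.2098, 0.03], [0.4923, -0.2629, 0.03], [0.4403, -0.2693, 0.03], [0.4324, -0.2168, 0.03]]
key tri (array([ 0.46398064, -0.24196468,  0.0555498 ]), np.float64(0.001815761836817878))
cap tri (array([0.45770565, 0.05662503, 0.02177403]), np.float64(0.0007757887350614115))
```

Call:
send_rows([
  [[0.0382,-0.0267,0,0,0.05],[0.0382,-0.0267,0,0,0.05],[0.0382,-0.0267,0,0,0.05],[0.0382,-0.0267,0,0,0.05],[0.0382,-0.0267,0,0,0.05],[0.0382,-0.0267,0,0,0.05],[0.0382,-0.0267,0,0,0.05],[0.0382,-0.0267,0,0,0.05],[0.0382,-0.0267,0,0,0.05],[0.0382,-0.0267,0,0,0.05],[0,0,0,-0.1456,0.05],[0,0,0,-0.1456,0.05],[0,0,0,-0.1456,0.05],[0,0,0,-0.1456,0.05],[0,0,0,-0.1456,0.05],[0,0,0,-0.1456,0.05],[0,0,0,-0.1456,0.05],[0,0,0,-0.1456,0.05],[0,0,0,-0.1456,0.05],[0,0,0,-0.1456,0.05]],
])

```text
clock: 2.6
tcp_pos: [0.4638, -0.2423, 0.248]
tool_rot: [-0.0, 0.648, 0.762, -0.0]
contact_force: [-0.8, 0.5, -0.7]
grip_width: 0.0499
grasp_force: 0.0
```

```bash
cat >> h.py <<'E'
from scipy.spatial.transform import Rotation as Ro
def go(P,yaw=None):
    s=bot.read_state();q=s['tool_rot'];R=Ro.from_quat([q[1],q[2],q[3],q[0]]).as_matrix()
    y=np.arctan2(R[1,0],R[0,0]); d=R.T@(np.array(P)-s['tcp_pos'])
    print('t',s['clock'],'pos',s['tcp_pos'].round(4),'yaw',round(y,4),'tilt',R[:2,2].round(4),'F',s['contact_force'].round(2),'w',round(s['grip_width'],4),'gf',s['grasp_force'],'j',s['joint_pos'].round(2))
    print('tool delta',d.round(4),'turn',None if yaw is None else round(y-yaw,4))
E
python3 -c "
from h import *
go([.464,-.2415,.055],1.726)"
```

```text
t 2.6 pos [ 0.4638 -0.2423  0.248 ] yaw 1.7325 tilt [-0.0007  0.0004] F [-0.82  0.54 -0.7 ] w 0.0499 gf 0.0 j [ 0.93  0.41 -0.72  1.76  0.3   1.08  0.27]
tool delta [0.0007 0.0005 0.193 ] turn 0.0065
```

Call:
send_rows([
  [[0,0,0.03,0,0.05],[0,0,0.03,0,0.05],[0,0,0.03,0,0.05],[0,0,0.03,0,0.05],[0,0,0.03,0,0.05],[0,0,0.02,0,0.05],[0,0,0.015,0,0.05],[0,0,0.006,0,0.05],[0,0,0,0,0.05],[0,0,0,0,0],[0,0,0,0,0],[0,0,0,0,0],[0,0,0,0,0],[0,0,0,0,0],[0,0,0,0,0]],
])

```text
clock: 4.47
tcp_pos: [0.4644, -0.2425, 0.0579]
tool_rot: [0.001, 0.65, 0.76, 0.0]
contact_force: [-0.8, -0.1, 5.7]
grip_width: 0.0084
grasp_force: 59.4
```

```bash
python3 - <<'E'
from h import *
go([.464,-.2415,.055],1.726)
b=snap('side','side1.png');a=snap('top','top1.png')
def crop(s,x,y,w,h,W=400,Hh=300):
    return cv2.resize(cv2.cvtColor(s['image'][y:y+h,x:x+w],cv2.COLOR_RGB2BGR),(W,Hh),interpolation=cv2.INTER_CUBIC)
cv2.imwrite('pics/crop1.png',np.hstack([crop(b,180,200,96,72),crop(a,270,200,96,72)]))
E
```

```text
t 4.475 pos [ 0.4644 -0.2425  0.0579] yaw 1.7276 tilt [ 0.0009 -0.0007] F [-0.76 -0.14  5.74] w 0.0084 gf 59.44894552230835 j [ 0.8   0.64 -0.55  1.99  0.54  0.66  0.05]
tool delta [ 0.0011 -0.0002  0.0029] turn 0.0016
```

View pics/crop1.png

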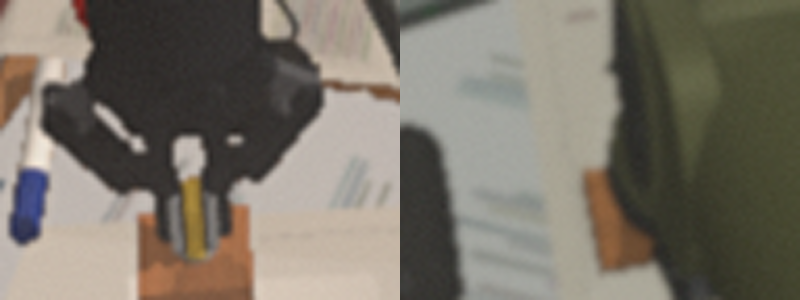

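Call:
send_rows([
  [[0,0,-0.02,0,0],[0,0,-0.03,0,0],[0,0,-0.03,0,0],[0,0,-0.02,0,0],[0.0266,0.0213,0,0,0],[0.0266,0.0213,0,0,0],[0.0266,0.0213,0,0,0],[0.0266,0.0213,0,0,0],[0.0266,0.0213,0,0,0],[0.0266,0.0213,0,0,0],[0.0266,0.0213,0,0,0],[0.0266,0.0213,0,0,0],[0,0,0,-0.078,0],[0,0,0.02,0,0],[0,0,0.02,0,0],[0,0,0,0,0],[0,0,0,0,0]],
])

```text
clock: 6.7
tcp_pos: [0.5994, -0.0054, 0.1179]
tool_rot: [0.0, 0.619, 0.785, 0.0]
contact_force: [0.1, 0.4, -0.3]
grip_width: 0.0089
grasp_force: 58.9
```

```bash
python3 - <<'E'
from h import *
go([.599,-.0056,.080],1.805)
b=snap('side','side2.png');a=snap('top','top2.png')
def crop(s,x,y,w,h,W=400,Hh=300):
    return cv2.resize(cv2.cvtColor(s['image'][y:y+h,x:x+w],cv2.COLOR_RGB2BGR),(W,Hh),interpolation=cv2.INTER_CUBIC)
cv2.imwrite('pics/crop2.png',np.hstack([crop(b,258,148,64,48),crop(a,200,170,64,48)]))
E
```

```text
t 6.7 pos [ 0.5994 -0.0054  0.1179] yaw 1.8058 tilt [0.0006 0.0002] F [ 0.1   0.37 -0.28] w 0.0089 gf 58.87130320072174 j [ 0.35  0.66 -0.63  1.74  0.47  0.91 -0.24]
tool delta [-0.0001 -0.0004  0.0379] turn 0.0008
```

View pics/crop2.png

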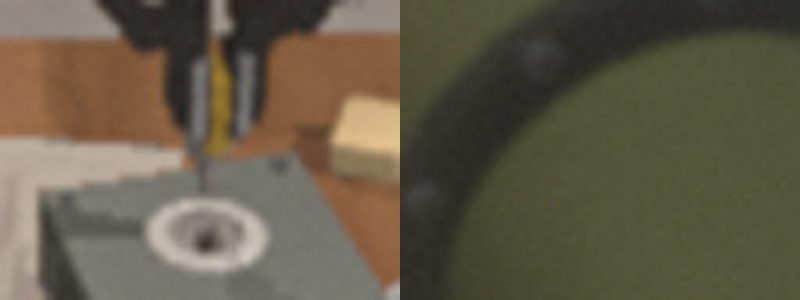

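The gripped key is above the bezel: grip at crop (218,150), blade tip at about (205,195), slot at (207,238). I'll compare this with where an upright key should project.

```bash
python3 - <<'E'
from h import *
b=load('side2.png');go([.599,-.0056,.08])
t=bot.read_state()['tcp_pos']; 
for n,dz in (('griptop',.010),('collar top',-.024),('origin',-.028),('tip',-.048)):
    u=proj(b,t+[0,0,dz])[0]; print(n,u.round(1),((u-[258,148])*6.25).round(0))
u=proj(b,[.599,-.0056,.05])[0];print('slot',u.round(1),((u-[258,148])*6.25).round(0))
print(b['image'].max(2)[166:184,282:302])
E
```

```text
t 6.8 pos [ 0.5996 -0.0054  0.1182] yaw 1.8057 tilt [0.0014 0.0001] F [-0.51  1.15 -0.4 ] w 0.0089 gf 58.87114405632019 j [ 0.35  0.65 -0.63  1.74  0.47  0.91 -0.24]
tool delta [-0.0001 -0.0007  0.0382] turn None
griptop [292.3 158.4] [214.  65.]
collar top [291.7 170.6] [211. 141.]
origin [291.6 172. ] [210. 150.]
tip [291.3 178.9] [208. 193.]
slot [290.7 185.7] [204. 236.]
[[138 143 133  92  48  45  75 115 114  97 126 136 126  86 110 112  69  73
  115 128]
 [137 139 135 101  60  49  77 116 111  90 124 129 108  80 112 114  91  95
  121 128]
 [136 140 139 126  96  73  82 118 111  93 128 128  95  72 109 119 120 119
  124 127]
 [136 136 140 141 129 107  92 113 107  96 132 128  99  79 103 116 127 130
  128 129]
 [134 134 139 142 141 120  97  99  96 110 138 136 118 109 115 128 133 138
  138 140]
 [144 136 151 157 154 127  96  90  99 125 142 142 136 135 139 144 142 142
  141 142]
 [176 173 178 179 174 143 104  92 100 120 132 135 132 138 144 146 140 138
  135 128]
 [187 187 188 191 183 155 127 104  97 107 121 127 125 130 131 128 127 124
  119 108]
 [187 182 180 181 177 154 137 108  90 107 118 120 121 121 120 118 116 120
  115 100]
 [173 154 147 146 141 131 124 106  94 117 120 120 119 116 117 115 115 119
  117 110]
 [137 128 124 120 119 119 119 110  97 120 122 118 118 117 116 117 117 119
  119 118]
 [118 119 118 119 118 118 117 112  99 114 114 118 115 116 115 118 119 117
  117 119]
 [117 119 119 117 119 117 118 112  99 109 113 114 114 115 116 118 117 117
  120 117]
 [119 119 117 119 126 135 134 133 128 129 126 128 125 120 116 114 118 118
  118 118]
 [120 124 136 143 162 183 182 175 174 173 175 172 166 146 132 119 118 117
  117 119]
 [124 148 179 185 186 189 180 163 157 162 175 183 184 180 167 147 129 118
  115 117]
 [149 180 193 186 170 149 138 132 132 138 143 149 157 177 183 185 170 138
  117 116]
 [180 196 186 164 149 137 137 138 136 133 131 141 144 149 163 191 193 169
  133 119]]
```

Call:
send_rows([
  [[0,0,0.008,0,0],[0,0,0.006,0,0],[0,0,0.004,0,0],[0,0,0.004,0,0],[0,0,0.004,0,0],[0,0,0,0,0]],
])

```text
clock: 7.55
tcp_pos: [0.599, -0.0056, 0.091]
tool_rot: [-0.0, 0.619, 0.785, -0.0]
contact_force: [0.4, -0.5, -1.0]
grip_width: 0.0089
grasp_force: 58.9
```

```bash
python3 - <<'E'
from h import *
go([.599,-.0056,.078],1.805); print(bot.read_state()['ft_torque'])
E
```

```text
t 7.55 pos [ 0.599  -0.0056  0.091 ] yaw 1.8058 tilt [-0.0005 -0.0001] F [ 0.39 -0.52 -1.  ] w 0.0089 gf 58.85113298892975 j [ 0.34  0.69 -0.61  1.76  0.5   0.85 -0.27]
tool delta [-0.     0.     0.013] turn 0.0008
[-0.01571825  0.01554037 -0.0480916 ]
```

No resistance with the tip about 7 mm into the slot. I'll carry on down.

Call:
send_rows([
  [[0,0,0.003,0,0],[0,0,0.003,0,0],[0,0,0.003,0,0],[0,0,0.002,0,0],[0,0,0.002,0,0],[0,0,0.001,0,0],[0,0,0,0,0]],
])

```text
clock: 8.43
tcp_pos: [0.5992, -0.0056, 0.078]
tool_rot: [0.0, 0.619, 0.785, -0.0]
contact_force: [-1.8, -1.3, 6.1]
grip_width: 0.009
grasp_force: 59.8
```

```bash
python3 - <<'E'
from h import *
go([.599,-.0056,.078],1.805); print(bot.read_state()['ft_torque'])
b=snap('side','side3.png')
def crop(s,x,y,w,h,W=800,Hh=600):
    return cv2.resize(cv2.cvtColor(s['image'][y:y+h,x:x+w],cv2.COLOR_RGB2BGR),(W,Hh),interpolation=cv2.INTER_CUBIC)
cv2.imwrite('pics/crop3.png',crop(b,258,148,64,48))
E
```

```text
t 8.425 pos [ 0.5992 -0.0056  0.078 ] yaw 1.8057 tilt [ 0.0005 -0.0005] F [-1.76 -1.33  6.08] w 0.009 gf 59.80845630168915 j [ 0.33  0.7  -0.6   1.77  0.51  0.83 -0.28]
tool delta [ 0.     -0.0002 -0.    ] turn 0.0007
[-0.30361538  0.34963935 -0.03384595]
```

View pics/crop3.png

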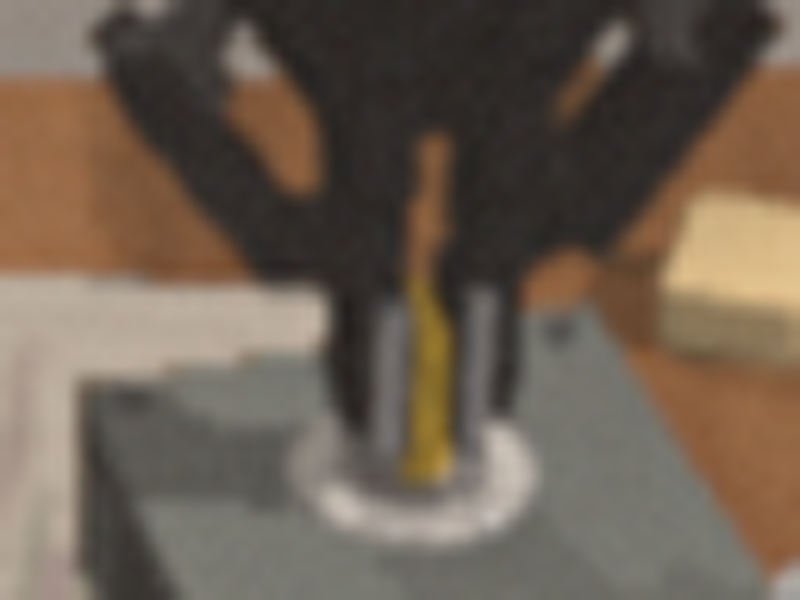

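The key is seated: 6 N upward and the collar on the bezel. I'll press slightly more and turn it clockwise.

Call:
send_rows([
  [[0,0,0.001,0,0],[0,0,0,0.1,0],[0,0,0,0.14,0],[0,0,0,0.14,0],[0,0,0,0.14,0],[0,0,0,0.14,0],[0,0,0,0.14,0],[0,0,0,0.14,0],[0,0,0,0.14,0],[0,0,0,0.14,0],[0,0,0,0.1,0],[0,0,0,0.05,0],[0,0,0,0.03,0],[0,0,0,0,0]],
])

```text
clock: 10.22
tcp_pos: [0.5969, -0.0043, 0.0778]
tool_rot: [-0.001, 0.979, 0.202, -0.002]
contact_force: [-10.1, 1.5, 19.7]
grip_width: 0.0093
grasp_force: 61.7
```

```bash
python3 - <<'E'
from h import *
go([.599,-.0056,.078],1.805); print(bot.read_state()['ft_torque'])
E
```

```text
t 10.225 pos [ 0.5969 -0.0043  0.0778] yaw 0.4067 tilt [-0.0034  0.0004] F [-10.13   1.54  19.75] w 0.0093 gf 61.72360718250275 j [ 0.09  0.65 -0.2   1.78  0.18  0.74 -1.37]
tool delta [ 0.0015  0.002  -0.0003] turn -1.3983
[0.24360501 2.53881355 0.06997752]
```

Call:
send_rows([
  [[0,0,0,0,0.04],[0,0,0,0,0.04],[0,0,0,0,0.04],[0,0,0,0,0.04],[0,0,-0.01,0,0.04],[0,0,-0.02,0,0.04],[0,0,-0.03,0,0.04],[0,0,-0.04,0,0.04],[0,0,-0.04,0,0.05],[0,0,0,0,0.05]],
])

```text
clock: 11.48
tcp_pos: [0.6009, -0.0053, 0.2204]
tool_rot: [0.001, 0.979, 0.201, 0.003]
contact_force: [-0.5, -0.0, -0.8]
grip_width: 0.0499
grasp_force: 0.0
```

```bash
python3 - <<'E'
from h import *
go([.457,.055,.24])
b=snap('side','side4.png');a=snap('top','top4.png')
def crop(s,x,y,w,h,W=400,Hh=300):
    return cv2.resize(cv2.cvtColor(s['image'][y:y+h,x:x+w],cv2.COLOR_RGB2BGR),(W,Hh),interpolation=cv2.INTER_CUBIC)
cv2.imwrite('pics/crop4.png',np.hstack([crop(b,226,148,96,72),crop(a,0,0,560,420)]))
E
```

```text
t 11.475 pos [ 0.6009 -0.0053  0.2204] yaw 0.4057 tilt [0.0071 0.0002] F [-0.52 -0.03 -0.83] w 0.0499 gf 0.0 j [ 0.12  0.49 -0.23  1.62  0.13  1.04 -1.32]
tool delta [-0.1083 -0.1121 -0.0206] turn None
```

View pics/crop4.png

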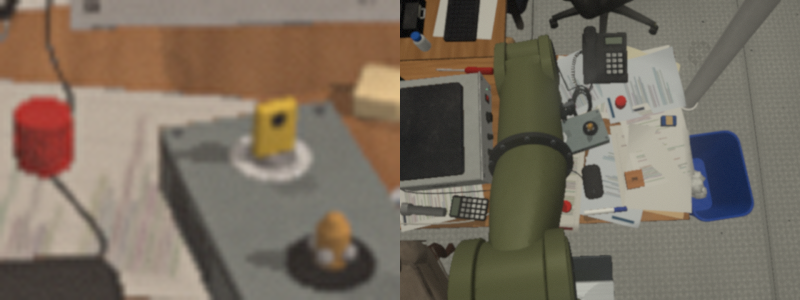

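The key stands fully in the switch, turned and released (grip at crop (275,130), collar on the cylinder). Next, the cap.

Call:
send_rows([
  [[-0.0217,-0.0224,0,0,0.075],[-0.0217,-0.0224,0,0,0.075],[-0.0217,-0.0224,0,0,0.075],[-0.0217,-0.0224,0,0,0.075],[-0.0217,-0.0224,0,0,0.075],[0,0,0.03,0,0.075],[0,0,0.04,0,0.075],[0,0,0.04,0,0.075],[0,0,0.02,0,0.075],[0,0,0,0,0.075],[0,0,0,0,0.075]],
])

```text
clock: 12.95
tcp_pos: [0.4552, 0.0546, 0.0865]
tool_rot: [-0.0, 0.979, 0.202, -0.0]
contact_force: [0.5, -0.2, 0.2]
grip_width: 0.0752
grasp_force: 0.0
```

```bash
python3 - <<'E'
from h import *
go([.4567,.0548,.026])
b=snap('side','side5.png')
def crop(s,x,y,w,h,W=400,Hh=300):
    return cv2.resize(cv2.cvtColor(s['image'][y:y+h,x:x+w],cv2.COLOR_RGB2BGR),(W,Hh),interpolation=cv2.INTER_CUBIC)
cv2.imwrite('pics/crop5.png',np.hstack([crop(b,188,128,96,72),crop(b,258,158,64,48)]))
print(proj(b,[[.4567,.0548,.08],[.4567,.0548,.04],[.4567,.0548,0]]))
E
```

```text
t 12.95 pos [0.4552 0.0546 0.0865] yaw 0.4059 tilt [-0.0002  0.0001] F [ 0.52 -0.16  0.23] w 0.0752 gf 0.0 j [-0.02  0.48 -0.21  2.13  0.19  0.55 -1.54]
tool delta [0.0014 0.0004 0.0605] turn None
[[234.68192802 161.57014246]
 [235.46218121 174.68955625]
 [236.20463117 187.17009106]]
```

View pics/crop5.png

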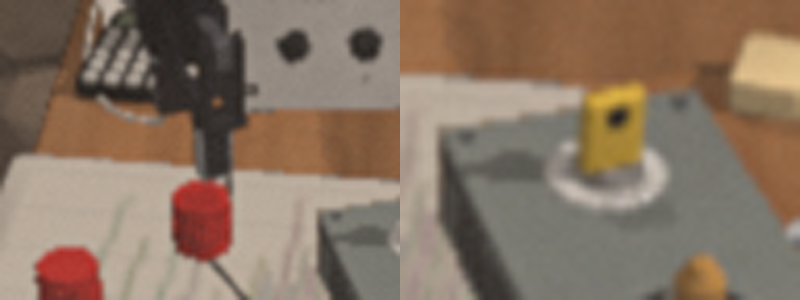

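The cap sits under the open jaws at crop (202,220), about 1 mm further in +x than predicted. Descend and grip.

Call:
send_rows([
  [[0.002,0.001,0.02,0,0.075],[0,0,0.02,0,0.075],[0,0,0.014,0,0.075],[0,0,0.006,0,0.075],[0,0,0,0,0.075],[0,0,0,0,0.03],[0,0,0,0,0.03],[0,0,0,0,0.03],[0,0,0,0,0.03],[0,0,0,0,0.03],[0,0,0,0,0.03]],
])

```text
clock: 14.38
tcp_pos: [0.4578, 0.0545, 0.0271]
tool_rot: [0.0, 0.979, 0.202, 0.001]
contact_force: [-0.8, -0.4, 7.4]
grip_width: 0.0357
grasp_force: 59.3
```

```bash
python3 - <<'E'
from h import *
go([.4575,.0548,.026])
E
```

```text
t 14.375 pos [0.4578 0.0545 0.0271] yaw 0.4059 tilt [0.0013 0.0001] F [-0.82 -0.43  7.4 ] w 0.0357 gf 59.34334832243621 j [-0.06  0.59 -0.16  2.18  0.24  0.39 -1.58]
tool delta [-0.0002 -0.0004  0.0011] turn None
```

Call:
send_rows([
  [[0,0,-0.03,0,0.02],[0,0,-0.04,0,0.02],[0,0,-0.04,0,0.02],[0,0,-0.04,0,0.02],[0.0116,0.0268,0,0,0.02],[0.0116,0.0268,0,0,0.02],[0.0116,0.0268,0,0,0.02],[0.0116,0.0268,0,0,0.02],[0.0116,0.0268,0,0,0.02],[0.0116,0.0268,0,0,0.02],[0.0116,0.0268,0,0,0.02],[0.0116,0.0268,0,0,0.02],[0,0,0.03,0,0.02],[0,0,0.02,0,0.02],[0,0,0,0,0.02],[0,0,0,0,0.02]],
])

```text
clock: 16.38
tcp_pos: [0.6277, -0.1059, 0.1272]
tool_rot: [0.0, 0.979, 0.202, 0.0]
contact_force: [0.2, -0.5, -0.3]
grip_width: 0.0359
grasp_force: 60.1
```

```bash
python3 - <<'E'
from h import *
go([.628,-.1055,.080])
b=snap('side','side6.png')
im=b['image'];H,S,V=cv2.split(cv2.cvtColor(im,cv2.COLOR_RGB2HSV))
for st,c,m in comps(((H<6)|(H>172))&(S>150)&(V>60),260,150,345,225,40): print(st,c)
t=bot.read_state()['tcp_pos']
print(proj(b,[t-[0,0,.0271],t+[0,0,.013],[.628,-.1055,.083],[.628,-.1055,.053]]))
def crop(s,x,y,w,h,W=800,Hh=600):
    return cv2.resize(cv2.cvtColor(s['image'][y:y+h,x:x+w],cv2.COLOR_RGB2BGR),(W,Hh),interpolation=cv2.INTER_CUBIC)
cv2.imwrite('pics/crop6.png',crop(b,258,158,96,72))
E
```

```text
t 16.375 pos [ 0.6277 -0.1059  0.1272] yaw 0.4058 tilt [ 0.001  -0.0001] F [ 0.18 -0.49 -0.31] w 0.0359 gf 60.05187909118831 j [ 0.26  0.63 -0.22  1.63  0.17  0.9  -1.19]
tool delta [ 0.0004 -0.0002  0.0472] turn None
[299 174   9  25 161] [302.44099379 185.70807453]
[[306.04444495 193.67115724]
 [307.28037629 178.4674467 ]
 [305.56677868 199.86085421]
 [304.71076159 210.38117279]]
```

View pics/crop6.png

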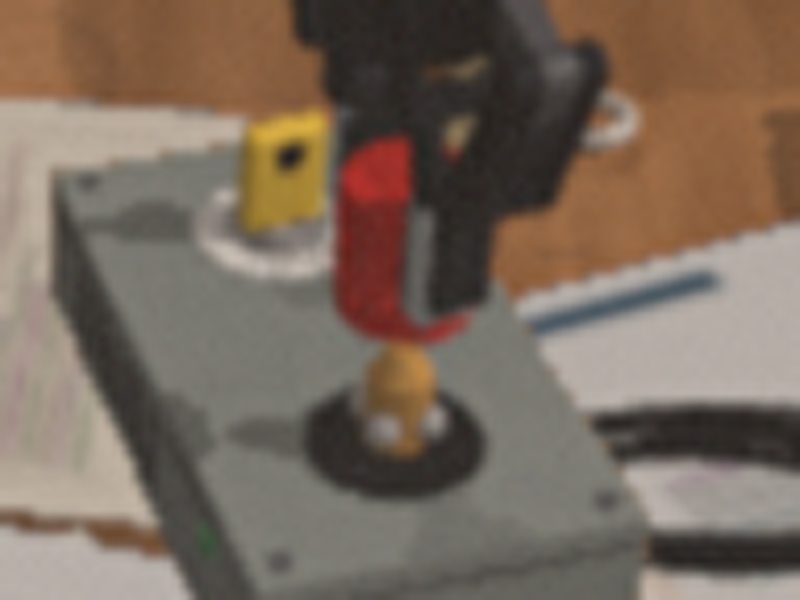

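The cap's rim centre is at crop (402,320), right over the stud tip at (400,350). Lower it to just above the balls.

Call:
send_rows([
  [[0,0,0.012,0,0.02],[0,0,0.008,0,0.02],[0,0,0.006,0,0.02],[0,0,0.004,0,0.02],[0,0,0,0,0.02]],
])

```text
clock: 17.05
tcp_pos: [0.6274, -0.1052, 0.0958]
tool_rot: [-0.0, 0.979, 0.202, -0.0]
contact_force: [1.1, 1.6, -2.1]
grip_width: 0.0356
grasp_force: 60.0
```

```bash
python3 - <<'E'
from h import *
go([.628,-.1055,.080]);print(bot.read_state()['ft_torque'])
E
```

```text
t 17.05 pos [ 0.6274 -0.1052  0.0958] yaw 0.4063 tilt [-0.0003  0.0008] F [ 1.06  1.64 -2.07] w 0.0356 gf 60.02512567676604 j [ 0.26  0.67 -0.21  1.65  0.18  0.84 -1.2 ]
tool delta [0.0005 0.0005 0.0158] turn None
[ 0.53629719 -0.19390053  0.0126752 ]
```

Call:
send_rows([
  [[0,0,0.003,0,0.02],[0,0,0.003,0,0.02],[0,0,0.002,0,0.02],[0,0,0.002,0,0.02],[0,0,0.002,0,0.02],[0,0,0.002,0,0.02],[0,0,0.002,0,0.02],[0,0,0.001,0,0.02],[0,0,0,0,0.02]],
])

```text
clock: 18.18
tcp_pos: [0.6279, -0.1048, 0.0802]
tool_rot: [-0.0, 0.979, 0.202, 0.001]
contact_force: [0.9, 5.2, 4.9]
grip_width: 0.0359
grasp_force: 61.7
```

```bash
python3 - <<'E'
from h import *
go([.628,-.1055,.080]);print(bot.read_state()['ft_torque'])
E
```

```text
t 18.175 pos [ 0.6279 -0.1048  0.0802] yaw 0.4065 tilt [0.0014 0.0009] F [0.85 5.17 4.91] w 0.0359 gf 61.681159771978855 j [ 0.25  0.69 -0.21  1.67  0.18  0.8  -1.2 ]
tool delta [-0.0001  0.0007  0.0002] turn None
[ 1.18954701  0.06444286 -0.01530631]
```

Call:
send_rows([
  [[0,-0.0005,0.0005,0,0.02],[0,0,0.0005,0,0.02],[0,0,0.0005,0,0.02],[0,0,0,0,0.02],[0,0,0,0,0.02],[0,0,0,0,0.02]],
])

```text
clock: 18.92
tcp_pos: [0.6279, -0.1048, 0.0801]
tool_rot: [0.0, 0.979, 0.202, 0.001]
contact_force: [-3.1, 5.3, 17.0]
grip_width: 0.0356
grasp_force: 62.8
```

```bash
python3 - <<'E'
from h import *
go([.628,-.1055,.080]);print(bot.read_state()['ft_torque'])
b=snap('side','side7.png')
def crop(s,x,y,w,h,W=800,Hh=600):
    return cv2.resize(cv2.cvtColor(s['image'][y:y+h,x:x+w],cv2.COLOR_RGB2BGR),(W,Hh),interpolation=cv2.INTER_CUBIC)
cv2.imwrite('pics/crop7.png',crop(b,258,158,96,72))
go([.628,-.1055,.080])
E
```

```text
t 18.925 pos [ 0.6279 -0.1048  0.0801] yaw 0.4062 tilt [0.0025 0.0001] F [-3.1   5.28 16.97] w 0.0356 gf 62.78828711248934 j [ 0.25  0.69 -0.21  1.67  0.19  0.8  -1.2 ]
tool delta [-0.0002  0.0007  0.0001] turn None
[1.11318472 0.66885376 0.02889356]
t 18.975 pos [ 0.6279 -0.1048  0.0802] yaw 0.4062 tilt [0.0026 0.0001] F [-3.99  4.6  16.59] w 0.0358 gf 62.78789245057851 j [ 0.25  0.69 -0.21  1.67  0.19  0.8  -1.2 ]
tool delta [-0.0002  0.0007  0.0002] turn None
```

View pics/crop7.png

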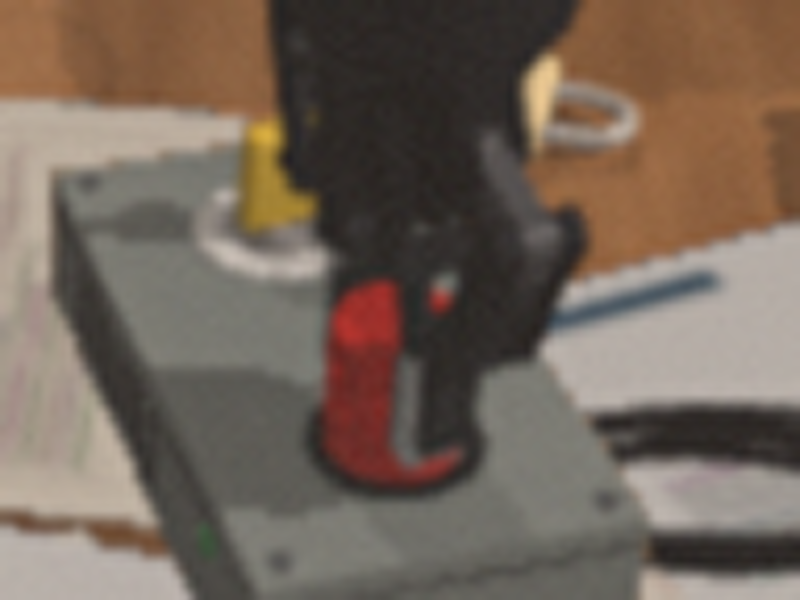

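The cap's rim sits evenly on the flange (crop (395,480)) with 17 N of downward push, and the key still stands in the switch. I'll hand it in.

```bash
python3 -c "
from rig import bot
print(bot.job_done())"
```

```text
the job is handed in; nothing more can be done
None
```

The key is fully in the switch, turned about 80° to the stop and let go of; the red cap is down on the flange with the gripper still pressing at about 17 N, and I handed the job in at about 19 s (no verdict was returned).

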